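# Stain samples in order on the sloped display

## Robot

A 6-joint arm with a two-finger parallel gripper is mounted at the origin on the work surface. World frame = base frame: x ahead of the robot, y to its left, z up, the work surface at z = 0. Lengths are in m, angles in rad, forces in N, time in s.
With the tool pointing down it reaches from about 0.275 to 0.825 m from the base axis. Payload 5.2 kg.
Tool frame: the origin (TCP) lies midway between the tips of the shut fingers; the grasp point (between the pads) lies 19 mm behind it (ctrl.grip_depth is the distance from the TCP to the grasp point, in m); z points along the fingers, y is the line along which they close (so a half turn about z gives the same grasp; the last joint's range is limited). The gripper opens to 93 mm and grips with 3 to 60 N. Pads are 15 mm wide; open, the fingers measure 128 mm over their backs; the gripper's body (75 mm by 188 mm) begins 65 mm behind the grasp point.
Start: joints at [0.904, 0.259, 1.535, -0, 1.348, -0.203], TCP at [0.246, 0.492, 0.219] pointing down, gripper open.
Joint ranges: [-3.14, 3.14], [-0.91, 2.08], [0.19, 2.58], [-1.22, 4.36], [0.22, 2.71], [-3.12, 3.12]. Speed limits (rad/s): [2.57, 2.57, 3.14, 3.14, 3.14, 3.14].

## Interface

Orientations are given as a unit quaternion [x, y, z, w].
In Python, from station import ctrl, eyes, spotter gives the robot as it stands.
- The arm moves only by the shell command python3 -m pendant 'ROWS' [FORCE]. ROWS is JSON, one flat list of numbers, 5 for each row, row after row: the opening, from 0 (shut) to 1 (fully open), then the shift along the tool's x, y, z in m, then the turn about the tool's z in degrees. In form: [claw, dx, dy, dz, roll, claw, dx, dy, dz, roll, ...]. A call has 1 to 20 rows; each row shifts and turns the commanded pose from where the row before left it, along the tool's axes as they then stand; what a row does not reach is not made up. A row lasts 1/12 s, in which the tool goes at most 41.7 mm and 7.16 degrees, less where a joint would pass 70% of its speed; a pose out of reach is approached as far as the arm can. A call with a gripper value outside its range is refused whole. The fingers move at their own pace and stop on an object; FORCE is the grip in N (left out, the last holds). Time passes only in rows, so rows that do not move let the fingers close. It gives the time, the measured TCP pose, the force, the opening and the grip force at its end, in the units of the state.
- ctrl.observe(): the state, without advancing time (a new reading comes with each control period).
- eyes.grab_frame(name): name is "scene" or "top" or "wrist"; returns a dict with "pixels" (480x640x3 uint8, red, green, blue), "z_map" (480x640 float32, m along the optical axis (not along the pixel's ray), 0 where there is no reading), "mtx" (3x3 intrinsics, pixels), "D" ([k1, k2, p1, p2, k3] as OpenCV has them; the pictures are not rectified), "origin" and "attitude" of the camera in the world. Camera axes: x right, y down, z forward; pixel columns grow to the right and rows downward; lengths in m; the calibration is good to about 2 mm. A picture is of the moment at which its call begins.
- ctrl.close_job(): hands the job in; it is judged then, once.
Trained networks look in a picture, given as the dict that the camera call returned (one of the last four; its "shot" number tells which), for a name from the list of things; names that differ only in an ending like _2 or _b are one class to them, and where a whole thing is asked for, a point or a joint stands for the part that bears it (a point fixed in the world has none). Each returns a list of dicts, best first, with "confidence" (0 to 1); they miss things now and then, are a little off and sometimes report something else, mostly with a low value. They report only what shows in the picture. A call takes as long as a camera call. They do not tell look-alikes from the thing itself.
- spotter.search_frame(query, picture): "position" ([x, y, z] in m, in world coordinates, good to about 4 mm: the middle of the surface that is visible of it).
- spotter.place_of(query, picture): "position" ([x, y, z] in m, in world coordinates, good to about 4 mm: a listed point, or the origin of a listed thing).
The state is a dict: "clock": time; "joint_pos": joint angles; "dq": joint speeds; "joint_torque": joint torques, N m; "position": TCP position; "orientation": TCP orientation; "contact_force": force on the tool from outside, world axes, zero at the start; "wrist_torque": the same for the moment, N m; "gripper_width": opening from 0.0 (shut) to 1.0 (fully open); "finger_force": force on a finger pad.
Only numpy, scipy, OpenCV 4.12 (cv2) and the standard library are available. Lean on these libraries where they do the work, as an engineer would, in place of code of your own. Each camera call takes 0.05 s, during which the arm holds its last target. There are 200 camera calls.

## Task

Finish the shade row on the sloped display: lay the four loose stain boards on the four marked places between the two boards screwed to the ends, so that the row darkens step by step from the unstained end to the black-brown end. Each board lies flat on the slope, lengthwise up it, centred on its mark and with its low end against the cleat; do not knock the stain tin.

Things in the scene. Friction and masses are not known exactly. Their poses are not given: they have to be found in the camera images.
- sample_straw: A loose planed wooden sample board, 80 x 36 x 15 mm (x, y, z), 20 to 45 g, lying flat on the bench at the start. Origin: centre of its underside; x along its 80 mm length, y across its 36 mm width, z up out of its face. Either end may go to the cleat. Stain: straw yellow, the lightest of the four loose boards.
- sample_honey: A loose planed wooden sample board, 80 x 36 x 15 mm (x, y, z), 20 to 45 g, lying flat on the bench at the start. Origin: centre of its underside; x along its 80 mm length, y across its 36 mm width, z up out of its face. Either end may go to the cleat. Stain: honey brown, second lightest of the four.
- sample_chestnut: A loose planed wooden sample board, 80 x 36 x 15 mm (x, y, z), 20 to 45 g, lying flat on the bench at the start. Origin: centre of its underside; x along its 80 mm length, y across its 36 mm width, z up out of its face. Either end may go to the cleat. Stain: reddish chestnut brown, second darkest of the four.
- sample_walnut: A loose planed wooden sample board, 80 x 36 x 15 mm (x, y, z), 20 to 45 g, lying flat on the bench at the start. Origin: centre of its underside; x along its 80 mm length, y across its 36 mm width, z up out of its face. Either end may go to the cleat. Stain: dark walnut brown, darkest of the four loose boards.
- place_1: First from the left (robot's view) of the 4 free places on the display, a grey-green rectangle 84 x 42 mm. Origin: where the middle of a board's underside comes when seated: flat on the face, centred on the mark, low end touching the cleat (stop face 40 mm from the origin along -x). x up the slope, y along the row to the left, z square out of the face. Next place: 70 mm along -y.
- place_2: Second from the left (robot's view) of the 4 free places on the display, a grey-green rectangle 84 x 42 mm. Origin: where the middle of a board's underside comes when seated: flat on the face, centred on the mark, low end touching the cleat (stop face 40 mm from the origin along -x). x up the slope, y along the row to the left, z square out of the face. Display: white panel 440 x 120 mm, fixed.
- place_3: Third from the left (robot's view) of the 4 free places on the display, a grey-green rectangle 84 x 42 mm. Origin: where the middle of a board's underside comes when seated: flat on the face, centred on the mark, low end touching the cleat (stop face 40 mm from the origin along -x). x up the slope, y along the row to the left, z square out of the face. It slopes up 20 degrees, away from the robot.
- place_4: Fourth from the left (robot's view) of the 4 free places on the display, a grey-green rectangle 84 x 42 mm. Origin: where the middle of a board's underside comes when seated: flat on the face, centred on the mark, low end touching the cleat (stop face 40 mm from the origin along -x). x up the slope, y along the row to the left, z square out of the face. Cleat: brown strip, 8 mm proud.
- bare: The unstained pale board, 80 x 36 x 15 mm, screwed flat on the display at one end of the row, 70 mm beyond either place_1 (left end) or place_4 (right end). A black-brown board of that size, the darkest, is screwed to the other end. Origin: centre of its underside, on the white face; its z is vertical, x level, y along the row to the left.
- stain_tin: A closed round tin of stain, white with a brown band and a steel lid, 64 mm across, 66 mm high, standing loose on the bench to the left or right of the display; not to be handled. Origin: centre of its underside, z up.
There are look-alikes about, which are no part of the job. Leave any turquoise look-alike of the sample_straw alone. What is shaped like the sample_honey but blue is not meant.

How it is judged:
By the outcome, as a careful person would: the job done as asked, in the order asked, and still so for the second after the job is handed in, with the robot touching nothing.
It also fails if it takes over 112 s, if anything falls off the work surface, if the arm or the gripper's body presses on something with over 40 N, if the wrist force passes 120 N, or if a joint passes its speed limit or range.

## Working session

There is one attempt and no reset: what is moved stays moved. The work goes in short steps, Python scripts to look and compute and a shell command to move; the robot and the scene stay as the last step left them, time stands still between calls to the robot, and variables do not carry over. Pictures are saved under pics/ and viewed, at most 14 in all, crops included, and the job is handed in when it is done.

```bash
mkdir -p pics; ls
cat > h.py <<'E'
import numpy as np,cv2
from station import ctrl,eyes,spotter
from scipy.spatial.transform import Rotation as R
def save(f,n,box=None,s=1):
    p=f["pixels"]
    if box: p=p[box[1]:box[3],box[0]:box[2]]
    if s!=1: p=cv2.resize(p,None,fx=s,fy=s,interpolation=cv2.INTER_CUBIC)
    cv2.imwrite("pics/"+n,cv2.cvtColor(p,cv2.COLOR_RGB2BGR))
def rot(f):
    a=np.array(f["attitude"],float)
    return a if a.shape==(3,3) else R.from_quat(a).as_matrix()
def px(f,P):
    M=rot(f); rv=cv2.Rodrigues(M.T)[0]; t=-M.T@np.array(f["origin"])
    return cv2.projectPoints(np.array(P,float).reshape(-1,1,3),rv,t,np.array(f["mtx"]),np.array(f["D"]))[0].reshape(-1,2)
def world(f,uv):  # uses z map
    uv=np.array(uv,float).reshape(-1,2)
    n=cv2.undistortPoints(uv.reshape(-1,1,2),np.array(f["mtx"]),np.array(f["D"])).reshape(-1,2)
    z=f["z_map"][uv[:,1].round().astype(int),uv[:,0].round().astype(int)]
    return (rot(f)@(np.c_[n,np.ones(len(n))]*z[:,None]).T).T+np.array(f["origin"]), z
E
python3 - <<'E'
from h import *
f=eyes.grab_frame("top");save(f,"top.png");print(f["origin"],f["attitude"])
for n in ["sample_straw","sample_honey","sample_chestnut","sample_walnut","place_1","place_2","place_3","place_4","bare","stain_tin"]:
    for d in spotter.place_of(n,f)[:3]:
        print(n,np.round(d["position"],3),round(d["confidence"],2),px(f,d["position"]).round().tolist())
print(ctrl.observe()["clock"],ctrl.observe()["orientation"])
E
```

```text
pics
[ 0.39861936 -0.01287957  0.99888949] [ 0.71023628 -0.70141112  0.03022891 -0.05170189]
sample_straw [0.413 0.269 0.001] 0.91 [[210.0, 274.0]]
sample_straw [0.415 0.39  0.002] 0.56 [[158.0, 273.0]]
sample_honey [ 0.429 -0.092  0.   ] 0.71 [[369.0, 270.0]]
sample_honey [ 0.494 -0.253 -0.003] 0.62 [[439.0, 242.0]]
sample_chestnut [ 0.432  0.07  -0.   ] 0.83 [[297.0, 267.0]]
sample_walnut [ 0.374 -0.256 -0.001] 0.7 [[442.0, 295.0]]
place_1 [0.632 0.069 0.038] 0.92 [[298.0, 177.0]]
place_1 [ 0.634 -0.069  0.036] 0.9 [[360.0, 177.0]]
place_1 [0.632 0.004 0.036] 0.65 [[327.0, 178.0]]
place_2 [0.632 0.069 0.038] 0.92 [[298.0, 177.0]]
place_2 [ 0.634 -0.069  0.036] 0.9 [[360.0, 177.0]]
place_2 [0.632 0.004 0.036] 0.65 [[327.0, 178.0]]
place_3 [0.632 0.069 0.038] 0.92 [[298.0, 177.0]]
place_3 [ 0.634 -0.069  0.036] 0.9 [[360.0, 177.0]]
place_3 [0.632 0.004 0.036] 0.65 [[327.0, 178.0]]
place_4 [0.632 0.069 0.038] 0.92 [[298.0, 177.0]]
place_4 [ 0.634 -0.069  0.036] 0.9 [[360.0, 177.0]]
place_4 [0.632 0.004 0.036] 0.65 [[327.0, 178.0]]
bare [ 0.638 -0.144  0.034] 0.9 [[393.0, 176.0]]
stain_tin [ 0.55   0.429 -0.002] 0.72 [[146.0, 215.0]]
stain_tin [0.631 0.07  0.04 ] 0.63 [[298.0, 177.0]]
0.55 [ 2.29848641e-01  9.73226388e-01  6.86003834e-06 -6.73443750e-06]
```

View pics/top.png

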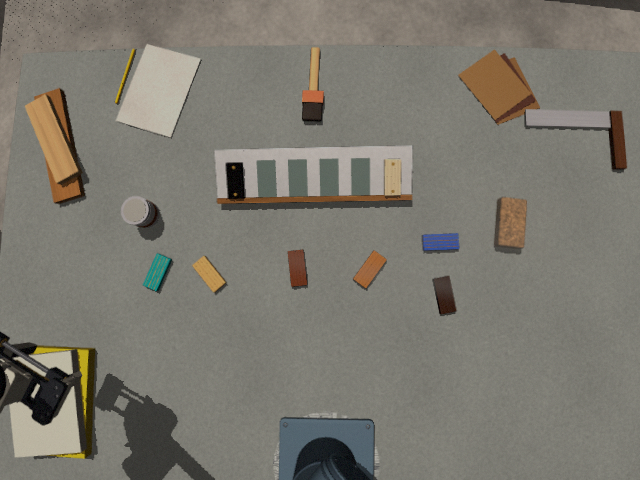

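The black-brown board is at the left end of the row (235,181) and the bare board at the right (393,177). So place_1 gets walnut, place_2 chestnut, place_3 honey and place_4 straw. On the bench I see straw (209,274), chestnut (298,268), honey (370,270) and walnut (444,295). The teal (158,272) and blue (440,242) boards are the decoys. The tin is at (139,212).

Run:
```python
from h import *
f=eyes.grab_frame("top");save(f,"crop.png",(120,130,480,330),2.2)
p=f["pixels"];hsv=cv2.cvtColor(p,cv2.COLOR_RGB2HSV);z=f["z_map"]
def fit(mask,seed,h=None):
    n,l=cv2.connectedComponents(mask.astype(np.uint8)); k=l[seed[1],seed[0]]
    if k==0: print("seed miss",hsv[seed[1],seed[0]]);return
    v,u=np.nonzero(l==k); P,zz=world(f,np.c_[u,v]); P=P[zz>0]
    r=cv2.minAreaRect(P[:,:2].astype(np.float32)*1000); b=cv2.boxPoints(r)
    e=[b[1]-b[0],b[2]-b[1]]; L=max(e,key=np.linalg.norm); a=np.degrees(np.arctan2(L[1],L[0]))
    return np.array(r[0]).round(1),np.round(r[1],0),round((a+90)%180-90,1),np.median(P[:,2]).round(4),len(P)
for n,s in dict(straw=(209,274),chestnut=(298,268),honey=(370,270),walnut=(444,295)).items():
    c=hsv[s[1]-3:s[1]+4,s[0]-3:s[0]+4].reshape(-1,3).mean(0)
    print(n,c.round(),fit((hsv[...,1]>90)&(z<z[300,330]-.004),s))
c=p[178,298].astype(int);m=(abs(p.astype(int)-c).sum(2)<45)
for s in [(267,178),(298,178),(329,178),(360,178)]: print("mark",fit(m,s))
# display plane
A=[]
for (u0,u1) in [(250,255),(281,286),(312,317),(343,348),(374,380)]:
    g=np.array([(u,v) for u in range(u0,u1) for v in range(156,192)]);P,zz=world(f,g);A.append(P[zz>0])
A=np.concatenate(A);C=np.c_[A[:,:2],np.ones(len(A))];k=np.linalg.lstsq(C,A[:,2],rcond=None)[0]
print("plane",k,"tilt",np.degrees(np.arctan(np.hypot(*k[:2]))),"dir",np.degrees(np.arctan2(k[1],k[0])),(A[:,2]-C@k).std())
```

```text
seed miss [ 18 142 190]
straw [ 18. 143. 186.] None
seed miss [  9 145 107]
chestnut [  8. 146. 107.] None
honey [ 12. 147. 155.] (array([430.4, -92.5]), array([36., 79.]), np.float32(-35.5), np.float64(0.0162), 461)
walnut [ 9. 99. 61.] (array([ 358.8, -261. ]), array([46., 34.]), np.float32(11.7), np.float64(0.0163), 296)
mark (array([629.5, 140.2]), array([77., 41.]), np.float32(1.6), np.float64(0.0369), 653)
mark (array([629.7,  69.2]), array([78., 43.]), np.float32(1.8), np.float64(0.037), 654)
mark (array([ 6.327e+02, -4.000e-01]), array([77., 41.]), np.float32(0.3), np.float64(0.037), 670)
mark (array([635.4, -69.4]), array([77., 40.]), np.float32(1.8), np.float64(0.0371), 645)
plane [ 0.35869335  0.0095437  -0.19056121] tilt 19.73901668685674 dir 1.5241004582070121 0.0018968940140303688
```

View pics/crop.png

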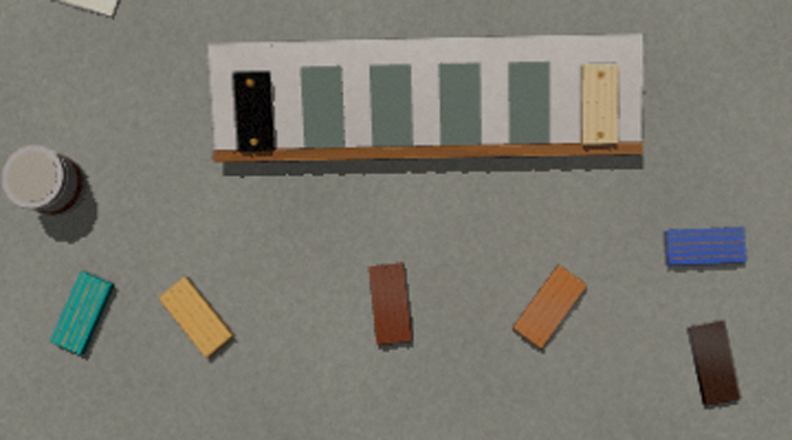

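Crop confirms it: straw is straw yellow, chestnut reddish, honey orange-brown and walnut dark. Teal and blue are left alone. I'll redo the board fits using world height.

```bash
cat > boards.py <<'E'
from h import *
f=eyes.grab_frame("top")
vv,uu=np.mgrid[0:480,0:640];P,zz=world(f,np.c_[uu.ravel(),vv.ravel()]);P=P.reshape(480,640,3)
m=((P[...,2]>.008)&(P[...,2]<.03)&(zz.reshape(480,640)>0)).astype(np.uint8)
n,l,st,_=cv2.connectedComponentsWithStats(m)
o=ctrl.observe();T=R.from_quat(o["orientation"]).as_matrix();tcp=np.array(o["position"])
print(o["clock"],tcp.round(4),T[:2,:2].round(3).tolist(),np.round(o["joint_pos"],2))
for n,s in dict(straw=(209,274),chestnut=(298,268),honey=(370,270),walnut=(444,295)).items():
    k=l[s[1],s[0]]
    if not k: print(n,"none");continue
    Q=P[l==k]; r=cv2.minAreaRect(Q[:,:2].astype(np.float32)*1000);b=cv2.boxPoints(r)
    L=max([b[1]-b[0],b[2]-b[1]],key=np.linalg.norm);a=(np.degrees(np.arctan2(L[1],L[0]))+90)%180-90
    c=np.array(r[0])/1000
    x=np.degrees(np.arctan2(T[1,0],T[0,0])) # tool x yaw
    roll=((x-a)+90)%180-90
    d=T.T@(np.r_[c,0.12]-tcp)
    print(n,c.round(4),np.round(r[1]),"yaw",round(a,1),"z",np.median(Q[:,2]).round(4),"roll",round(roll,1),"shift to z.12",d.round(4))
E
python3 boards.py
```

```text
0.65 [0.246  0.4919 0.2187] [[-0.894, 0.447], [0.447, 0.894]] [ 0.9   0.26  1.53  0.    1.35 -0.2 ]
straw [0.4143 0.2689] [81. 36.] yaw 39.9 z 0.0153 roll -66.5 shift to z.12 [-0.2502 -0.1242  0.0987]
chestnut [0.4309 0.0691] [80. 37.] yaw 7.5 z 0.0158 roll -34.1 shift to z.12 [-0.3544 -0.2955  0.0987]
honey [ 0.4306 -0.0931] [36. 81.] yaw -35.9 z 0.0158 roll 9.3 shift to z.12 [-0.4267 -0.4407  0.0987]
walnut [ 0.3753 -0.2586] [79. 37.] yaw 12.0 z 0.016 roll -38.6 shift to z.12 [-0.4514 -0.6134  0.0986]
```

```bash
python3 -m pendant '[0.7,-0.0278,-0.0138,0.011,0, 0.7,-0.0278,-0.0138,0.011,0, 0.7,-0.0278,-0.0138,0.011,0, 0.7,-0.0278,-0.0138,0.011,0, 0.7,-0.0278,-0.0138,0.011,0, 0.7,-0.0278,-0.0138,0.011,0, 0.7,-0.0278,-0.0138,0.011,0, 0.7,-0.0278,-0.0138,0.011,0, 0.7,-0.0278,-0.0138,0.011,0, 0.7,0,0,0,-6.65, 0.7,0,0,0,-6.65, 0.7,0,0,0,-6.65, 0.7,0,0,0,-6.65, 0.7,0,0,0,-6.65, 0.7,0,0,0,-6.65, 0.7,0,0,0,-6.65, 0.7,0,0,0,-6.65, 0.7,0,0,0,-6.65, 0.7,0,0,0,-6.65, 0.7,0,0,0,0]' 6; python3 boards.py; python3 -c "
from h import *
f=eyes.grab_frame('wrist');save(f,'w1.png');print(f['origin'],px(f,[[.4143,.2689,.015]]))
o=ctrl.observe();print(px(f,[o['position']]))"
```

```text
clock: 2.32
position: [0.4143, 0.2689, 0.1198]
orientation: [-0.343, 0.939, -0.0, 0.0]
contact_force: [-0.2, 0.1, 0.2]
gripper_width: 0.702
finger_force: 0.0
2.3667 [0.4143 0.2689 0.1198] [[-0.768, -0.64], [-0.64, 0.768]] [ 0.35  0.25  1.81  0.    1.08 -1.92]
straw [0.4021 0.2583] [49. 35.] yaw 40.0 z 0.0151 roll -0.2 shift to z.12 [ 0.0162 -0.0003 -0.0002]
chestnut [0.4311 0.069 ] [80. 36.] yaw 7.2 z 0.0156 roll 32.6 shift to z.12 [ 0.1151 -0.1643 -0.0003]
honey [ 0.4305 -0.0929] [36. 80.] yaw -35.8 z 0.0157 roll 75.6 shift to z.12 [ 0.2192 -0.2884 -0.0003]
walnut [ 0.3756 -0.2591] [79. 38.] yaw 12.3 z 0.0159 roll 27.5 shift to z.12 [ 3.678e-01 -3.809e-01 -3.000e-04]
[0.36356948 0.22760254 0.28615104] [[322.40790493 238.67006758]]
[[321.98016973 288.09533229]]
```

View pics/w1.png

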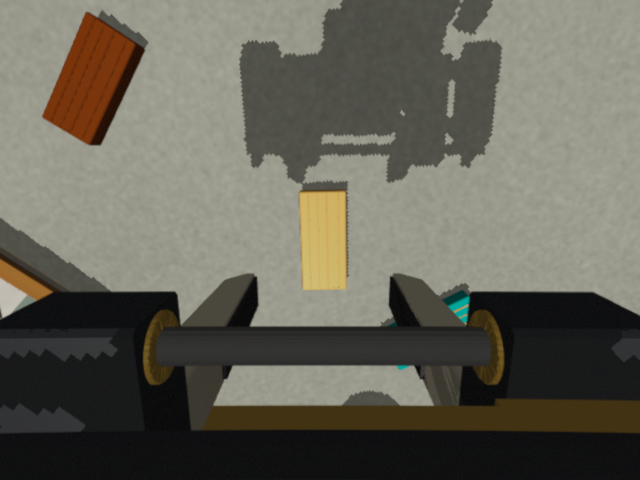

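The straw board sits centred and aligned between the fingers in the wrist view, at (323,240). I'll descend and grip, then lift.

```bash
python3 -m pendant '[0.7,0,0,0.03,0, 0.7,0,0,0.03,0, 0.7,0,0,0.03,0, 0.7,0,0,0.015,0, 0.7,0,0,0.0088,0, 0.7,0,0,0,0, 0.3,0,0,0,0, 0.3,0,0,0,0, 0.3,0,0,0,0, 0.3,0,0,0,0, 0.3,0,0,0,0, 0.3,0,0,0,0]' 6;  python3 -m pendant '[0.3,0,0,-0.01,0, 0.3,0,0,-0.03,0, 0.3,0,0,-0.03,0, 0.3,0,0,-0.03,0, 0.3,0,0,-0.02,0]' 6
```

```text
clock: 3.42
position: [0.4148, 0.2692, 0.0067]
orientation: [-0.341, 0.94, 0.0, 0.001]
contact_force: [-0.2, -1.0, 5.2]
gripper_width: 0.389
finger_force: 6.0
clock: 3.83
position: [0.415, 0.2692, 0.1292]
orientation: [-0.341, 0.94, 0.0, 0.002]
contact_force: [1.5, 0.3, -0.5]
gripper_width: 0.385
finger_force: 6.0
```

```bash
cat > go.py <<'E'
import sys
from h import *
# go.py x y z yaw(mod 180): roll first, then shift in rolled axes
x,y,z,yaw=map(float,sys.argv[1:5])
o=ctrl.observe();T=R.from_quat(o["orientation"]).as_matrix();p=np.array(o["position"])
cy=np.degrees(np.arctan2(T[1,0],T[0,0]));r=(cy-yaw+90)%180-90
n=np.radians(cy-r);X=np.array([np.cos(n),np.sin(n),0]);Y=np.array([np.sin(n),-np.cos(n),0])
d=np.array([x,y,z])-p
print("clock",round(o["clock"],2),"pos",p.round(4),"roll",round(r,1),"shift",(d@X).round(4),(d@Y).round(4),(-d[2]).round(4),"j6",round(o["joint_pos"][5],2),"F",np.round(o["contact_force"],1),"w",round(o["gripper_width"],3))
E
python3 go.py 0.6348 -0.070 0.12 1.6
```

```text
clock 3.83 pos [0.415  0.2692 0.1292] roll 38.3 shift -0.2103 -0.3452 0.0092 j6 -1.92 F [ 1.5  0.3 -0.5] w 0.385
```

```bash
python3 -m pendant '[0.3,0,0,0,6.4, 0.3,0,0,0,6.4, 0.3,0,0,0,6.4, 0.3,0,0,0,6.4, 0.3,0,0,0,6.4, 0.3,0,0,0,6.3, 0.3,-0.0162,-0.0266,0,0, 0.3,-0.0162,-0.0266,0,0, 0.3,-0.0162,-0.0266,0,0, 0.3,-0.0162,-0.0266,0,0, 0.3,-0.0162,-0.0266,0,0, 0.3,-0.0162,-0.0266,0,0, 0.3,-0.0162,-0.0266,0,0, 0.3,-0.0162,-0.0266,0,0, 0.3,-0.0162,-0.0266,0,0, 0.3,-0.0162,-0.0266,0,0, 0.3,-0.0162,-0.0266,0,0, 0.3,-0.0162,-0.0266,0,0, 0.3,-0.0162,-0.0266,0,0, 0.3,0,0,0,0]'; python3 go.py 0.6348 -0.070 0.065 1.6; python3 -c "
from h import *
f=eyes.grab_frame('wrist');save(f,'w2.png');print(f['origin'],px(f,[[.6347,-.07,.037],[.632,.0,.037]]))
o=ctrl.observe();print(px(f,[o['position']]))"
```

```text
clock: 5.5
position: [0.6373, -0.0763, 0.1264]
orientation: [-0.012, 1.0, -0.001, 0.001]
contact_force: [-0.0, -0.4, 0.3]
gripper_width: 0.383
finger_force: 6.0
clock 5.5 pos [ 0.6373 -0.0763  0.1264] roll -0.2 shift 0.0023 0.0063 0.0614 j6 -1.89 F [-0.  -0.4  0.3] w 0.383
[ 0.57067845 -0.07610391  0.29262664] [[330.53219763 240.85812494]
 [425.61951437 239.60357828]]
[[326.21166686 285.95167143]]
```

View pics/w2.png

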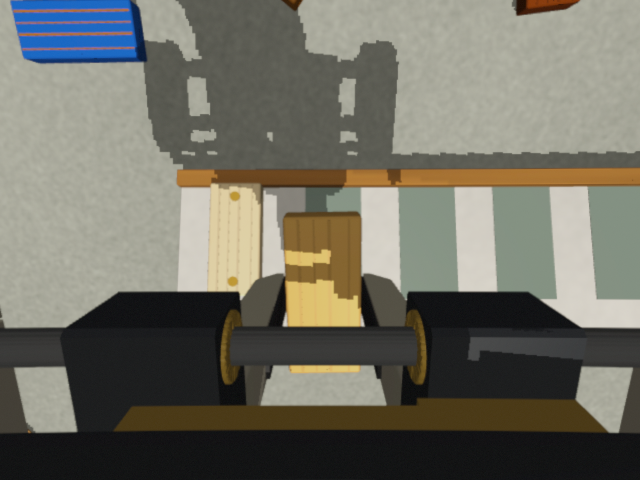

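The board is held straight with its middle at column ~323. Mark 4's right edge is at 361, so its centre is about 332, and mark 3 spans 400–457. The marks look about 1.5 mm further left than the top camera gave. I'll lower partway and recheck.

```bash
python3 -m pendant '[0.385,0.0012,0.004,0.02,0, 0.385,0.0012,0.004,0.02,0, 0.385,0,0,0.02,0, 0.385,0,0,0,0]'; python3 go.py 0.6348 -0.0685 0.065 1.6; python3 -c "
from h import *
f=eyes.grab_frame('wrist');save(f,'w3.png',(160,130,560,400),2)
o=ctrl.observe();print(px(f,[o['position']]))
f=eyes.grab_frame('top');save(f,'t3.png',(220,130,420,230),4)"
```

```text
clock: 5.88
position: [0.6282, -0.0606, 0.0622]
orientation: [-0.015, 1.0, 0.001, -0.004]
contact_force: [-0.2, 0.4, -1.6]
gripper_width: 0.389
finger_force: 5.0
clock 5.88 pos [ 0.6282 -0.0606  0.0622] roll 0.1 shift -0.0064 -0.008 -0.0028 j6 -1.87 F [-0.2  0.4 -1.6] w 0.389
[[319.65438946 293.31958518]]
```

View pics/w3.png

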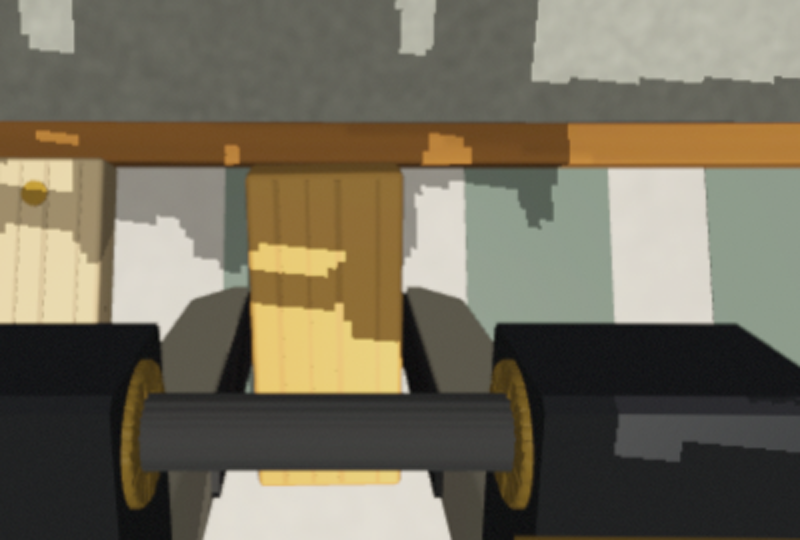

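The board middle is at crop column 325, while mark 4's centre extrapolates to about 300. So I need 7 mm along −y, giving place_4 y ≈ −0.0676. I'll shift, then lower slowly so the board pivots onto the slope.

```bash
python3 -m pendant '[0.3,-0.0033,-0.0035,0,0, 0.3,-0.0033,-0.0035,0,0, 0.3,0,0,0,0, 0.3,0,0,0,0]' 4; python3 -m pendant '[0.3,0,0,0.003,0, 0.3,0,0,0.003,0, 0.3,0,0,0.003,0, 0.3,0,0,0.003,0, 0.3,0,0,0.003,0, 0.3,0,0,0.002,0, 0.3,0,0,0,0, 0.3,0,0,0,0]' 4;python3 go.py 0.6348 -0.0676 0.0442 1.6; python3 -c "
from h import *
f=eyes.grab_frame('wrist');save(f,'w4.png',(160,130,560,400),2)"
```

```text
clock: 6.32
position: [0.6397, -0.0702, 0.067]
orientation: [-0.014, 1.0, -0.0, 0.001]
contact_force: [0.2, 0.2, -1.1]
gripper_width: 0.385
finger_force: 4.0
clock: 6.98
position: [0.6388, -0.0696, 0.0486]
orientation: [-0.014, 1.0, -0.0, -0.0]
contact_force: [0.1, 0.8, 0.0]
gripper_width: 0.384
finger_force: 4.0
clock 6.98 pos [ 0.6388 -0.0696  0.0486] roll 0.0 shift 0.0039 0.0022 0.0044 j6 -1.88 F [0.1 0.8 0. ] w 0.384
```

View pics/w4.png

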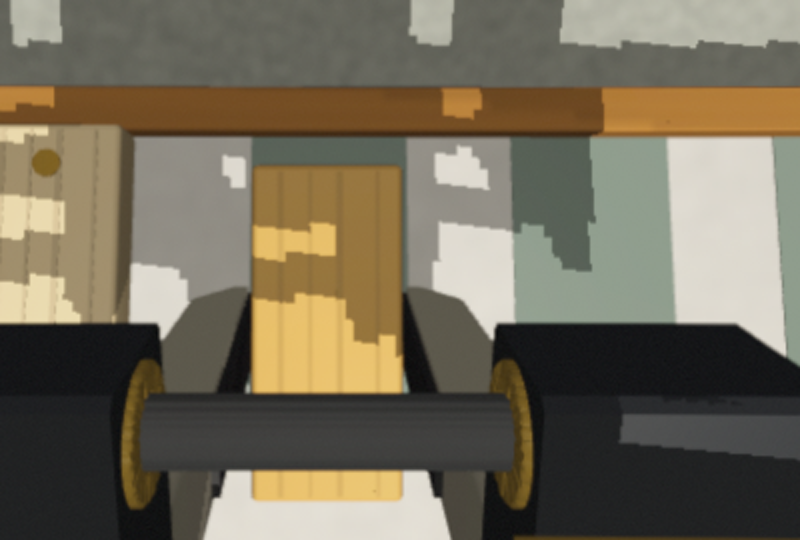

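Mark 4 spans 252–406 and the board 253–402, so it is centred to about 0.5 mm. The low end is still some 8 mm from the cleat. I'll seat it and drag it down the slope.

```bash
python3 -m pendant '[0.3,0,0.0005,0.0015,0, 0.3,0,0,0.0015,0, 0.3,0,0,0,0, 0.3,0,0,0,0]' 4; python3 -m pendant '[0.3,0.0015,0,0.00055,0, 0.3,0.0015,0,0.00055,0, 0.3,0.0015,0,0.00055,0, 0.3,0,0,0,0, 0.3,0,0,0,0]' 4; python3 -m pendant '[0.3,0.0015,0,0.00055,0, 0.3,0.0015,0,0.00055,0, 0.3,0,0,0,0, 0.3,0,0,0,0]' 4;python3 go.py 0.631 -0.0691 0.0428 1.6; python3 -c "
from h import *
f=eyes.grab_frame('wrist');save(f,'w5.png',(160,130,560,400),2)"
```

```text
clock: 7.37
position: [0.6387, -0.0692, 0.0459]
orientation: [-0.014, 1.0, -0.0, 0.0]
contact_force: [-0.5, 0.4, -0.2]
gripper_width: 0.383
finger_force: 4.0
clock: 7.78
position: [0.634, -0.0693, 0.0441]
orientation: [-0.014, 1.0, 0.0, -0.0]
contact_force: [-0.7, 0.6, -0.1]
gripper_width: 0.386
finger_force: 4.0
clock: 8.12
position: [0.631, -0.0693, 0.0431]
orientation: [-0.014, 1.0, 0.0, -0.0]
contact_force: [0.5, -0.3, -0.1]
gripper_width: 0.386
finger_force: 4.0
clock 8.12 pos [ 0.631  -0.0693  0.0431] roll 0.0 shift 0.0 0.0002 0.0003 j6 -1.88 F [ 0.5 -0.3 -0.1] w 0.386
```

View pics/w5.png

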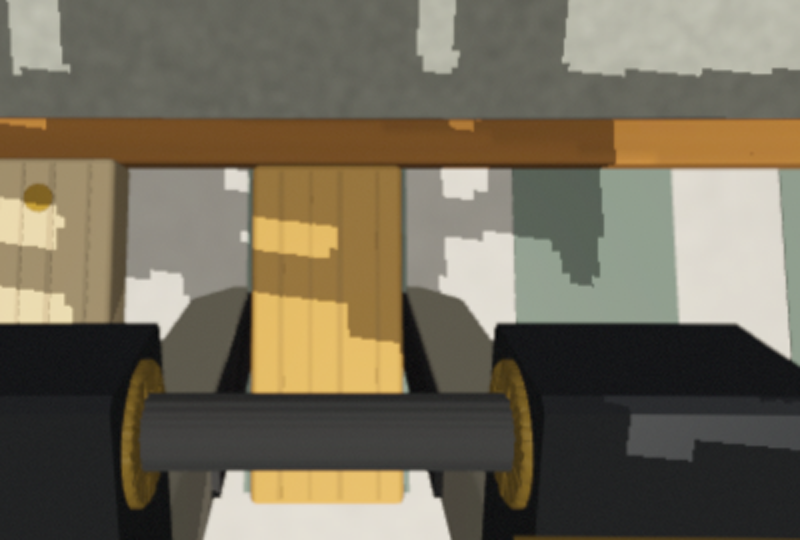

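The low end is close to the cleat edge, at row 165 against 158 for the fixed board. I'll drag 3 mm more, release, lift and check.

```bash
python3 -m pendant '[0.3,0.0015,0,0.00055,0, 0.3,0.0015,0,0.00055,0, 0.3,0,0,0,0, 0.3,0,0,0,0]' 4; python3 go.py 0.631 -0.0691 0.0428 1.6; python3 -m pendant '[0.3,0.001,0,0.0004,0,0.3,0,0,0,0,0.3,0,0,0,0, 0.5,0,0,0,0, 0.5,0,0,0,0, 0.5,0,0,0,0,0.5,0,0,-0.02,0,0.5,0,0,-0.03,0,0.5,0,0,-0.03,0,0.5,0,0,0,0,0.5,0,0,0,0]'
cat > chk.py <<'E'
import sys
from h import *
# wrist view: board/place check via wrist image
f=eyes.grab_frame('wrist');save(f,sys.argv[1],(60,130,500,430),1.8)
E
python3 chk.py w6.png;python3 go.py 0.631 -0.0691 0.0428 1.6
```

```text
clock: 8.5
position: [0.6293, -0.0695, 0.0426]
orientation: [-0.014, 1.0, -0.0, 0.001]
contact_force: [4.1, 1.2, 0.9]
gripper_width: 0.384
finger_force: 4.0
clock 8.5 pos [ 0.6293 -0.0695  0.0426] roll 0.0 shift -0.0017 0.0004 -0.0002 j6 -1.89 F [4.1 1.2 0.9] w 0.384
clock: 9.42
position: [0.628, -0.0699, 0.1234]
orientation: [-0.014, 1.0, -0.001, 0.001]
contact_force: [-0.8, -0.1, -0.0]
gripper_width: 0.503
finger_force: 0.0
clock 9.47 pos [ 0.6268 -0.0695  0.1217] roll 0.0 shift -0.0042 0.0003 0.0789 j6 -1.89 F [-0.  -0.5 -0.6] w 0.501
```

View pics/w6.png

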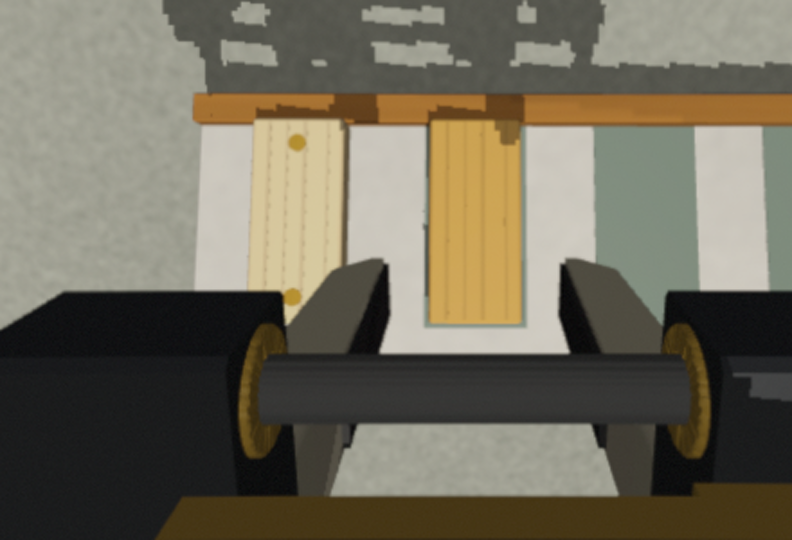

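Straw is flat, centred in its mark rim, and level with the fixed board at the cleat (~4 N of contact was felt). Next is honey.

```bash
python3 go.py 0.4305 -0.093 0.12 -35.8
```

```text
clock 9.47 pos [ 0.6268 -0.0695  0.1217] roll 37.4 shift 0.1455 -0.1339 0.0017 j6 -1.89 F [-0.  -0.5 -0.6] w 0.501
```

```bash
python3 -m pendant '[0.7,0,0,0,6.2, 0.7,0,0,0,6.2, 0.7,0,0,0,6.2, 0.7,0,0,0,6.2, 0.7,0,0,0,6.2, 0.7,0,0,0,6.2, 0.7,0.0182,-0.0167,0,0, 0.7,0.0182,-0.0167,0,0, 0.7,0.0182,-0.0167,0,0, 0.7,0.0182,-0.0167,0,0, 0.7,0.0182,-0.0167,0,0, 0.7,0.0182,-0.0167,0,0, 0.7,0.0182,-0.0167,0,0, 0.7,0.0181,-0.017,0,0, 0.7,0,0,0,0, 0.7,0,0,0,0, 0.7,0,0,0,0]'>/dev/null; python3 go.py 0.4305 -0.093 0.0063 -35.8; python3 chk.py w7.png
```

```text
clock 10.88 pos [ 0.431  -0.0937  0.121 ] roll 0.2 shift 0.0008 0.0003 0.1147 j6 -1.42 F [0.  0.  1.1] w 0.702
```

View pics/w7.png

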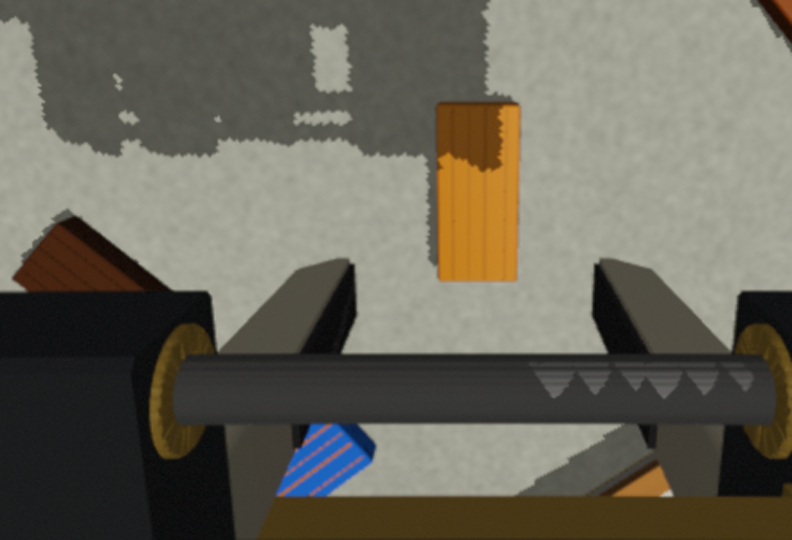

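Honey is centred between the fingers (column 478, fingers at 355 and 595). Descend, grip, lift.

```bash
python3 -m pendant '[0.7,0.0004,0,0.03,0, 0.7,0.0004,0,0.03,0, 0.7,0,0,0.03,0, 0.7,0,0,0.015,0, 0.7,0,0,0.0095,0, 0.7,0,0,0,0, 0.3,0,0,0,0, 0.3,0,0,0,0, 0.3,0,0,0,0, 0.3,0,0,0,0, 0.3,0,0,0,0, 0.3,0,0,0,0]' 5;  python3 -m pendant '[0.3,0,0,-0.01,0, 0.3,0,0,-0.03,0, 0.3,0,0,-0.03,0, 0.3,0,0,-0.03,0, 0.3,0,0,-0.02,0, 0.3,0,0,0,0,0.3,0,0,0,0]'; python3 go.py 0.6336 0.0005 0.12 1.6
```

```text
clock: 11.93
position: [0.4309, -0.0935, 0.0078]
orientation: [0.306, 0.952, -0.0, 0.001]
contact_force: [-0.4, 0.2, 3.7]
gripper_width: 0.383
finger_force: 5.0
clock: 12.52
position: [0.431, -0.0936, 0.1281]
orientation: [0.305, 0.952, -0.0, 0.002]
contact_force: [0.3, -0.0, -1.3]
gripper_width: 0.387
finger_force: 5.0
clock 12.52 pos [ 0.431  -0.0936  0.1281] roll -37.2 shift -0.2052 0.0885 0.0081 j6 -1.42 F [ 0.3 -0.  -1.3] w 0.387
```

```bash
python3 -m pendant '[0.3,0,0,0,-6.2, 0.3,0,0,0,-6.2, 0.3,0,0,0,-6.2, 0.3,0,0,0,-6.2, 0.3,0,0,0,-6.2, 0.3,0,0,0,-6.2, 0.3,-0.0257,0.0111,0,0, 0.3,-0.0257,0.0111,0,0, 0.3,-0.0257,0.0111,0,0, 0.3,-0.0257,0.0111,0,0, 0.3,-0.0257,0.0111,0,0, 0.3,-0.0257,0.0111,0,0, 0.3,-0.0257,0.0111,0,0, 0.3,-0.0253,0.0108,0,0, 0.3,0,0,0,0,0.3,0,0,0.02,0, 0.3,0,0,0.02,0, 0.3,0,0,0.02,0, 0.3,0,0,0,0, 0.3,0,0,0,0]' 4 >/dev/null; python3 go.py 0.6336 0.0005 0.0455 1.6
```

```text
clock 14.18 pos [0.6305 0.0011 0.0646] roll 0.0 shift -0.003 -0.0007 0.0191 j6 -1.77 F [-0.4  0.6 -0.6] w 0.386
```

```bash
python3 -m pendant '[0.3,-0.0025,-0.0005,0,0, 0.3,0,0,0.003,0, 0.3,0,0,0.003,0, 0.3,0,0,0.003,0, 0.3,0,0,0.003,0, 0.3,0,0,0.003,0, 0.3,0,0,0.002,0, 0.3,0,0,0.001,0, 0.3,0,0,0,0, 0.3,0,0,0,0]' 4 >/dev/null; python3 go.py 0.6336 0.0005 0.0455 1.6; python3 chk.py w8.png
```

```text
clock 15.02 pos [6.356e-01 6.000e-04 4.900e-02] roll 0.0 shift 0.002 -0.0001 0.0035 j6 -1.77 F [ 0.9  0.6 -0.7] w 0.387
```

View pics/w8.png

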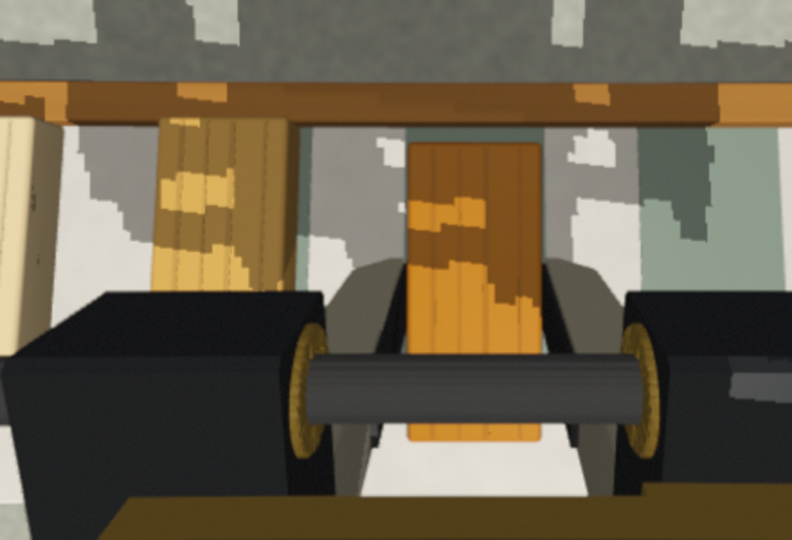

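Honey is centred in mark 3 (mark 406–543, board 407–541). Seat, drag to the cleat, check the force, release.

```bash
python3 -m pendant '[0.3,0,0,0.0014,0, 0.3,0,0,0.0013,0, 0.3,0,0,0,0, 0.3,0.0015,0,0.00055,0, 0.3,0.0015,0,0.00055,0, 0.3,0.0015,0,0.00055,0, 0.3,0.0015,0,0.00055,0, 0.3,0.0015,0,0.00055,0, 0.3,0.001,0,0.0004,0, 0.3,0,0,0,0, 0.3,0,0,0,0]' 4; python3 -m pendant '[0.3,0.001,0,0.0004,0, 0.3,0,0,0,0, 0.3,0,0,0,0]' 4
```

```text
clock: 15.98
position: [0.6287, 0.0003, 0.0443]
orientation: [-0.014, 1.0, -0.0, 0.002]
contact_force: [5.3, 1.5, 2.7]
gripper_width: 0.387
finger_force: 4.0
clock: 16.23
position: [0.6278, 0.0003, 0.044]
orientation: [-0.014, 1.0, -0.0, 0.002]
contact_force: [5.2, 0.6, 2.9]
gripper_width: 0.389
finger_force: 4.0
```

```bash
python3 -m pendant '[0.5,0,0,0,0, 0.5,0,0,0,0, 0.5,0,0,0,0,0.5,0,0,-0.02,0,0.5,0,0,-0.03,0,0.5,0,0,-0.03,0,0.7,0,0,0,0,0.7,0,0,0,0]' >/dev/null; python3 go.py 0.431 0.069 0.12 7.4
python3 - <<'E'
from h import *
f=eyes.grab_frame('wrist')
for u in (-.0695,.0003): # heights on board low/mid line
    pass
f=eyes.grab_frame('top');save(f,'t8.png',(220,140,420,290),4)
# straw board plane
g=np.array([(u,v) for u in range(357,364) for v in range(164,190)]);P,z=world(f,g);C=np.c_[P[:,:2],np.ones(len(P))]
k=np.linalg.lstsq(C,P[:,2],rcond=None)[0];print("straw tilt",np.degrees(np.arctan(np.hypot(*k[:2]))),P[:,2].min(),P[:,2].max())
E
```

```text
clock 16.9 pos [6.267e-01 1.000e-04 1.246e-01] roll -5.8 shift 0.1852 0.0936 0.0046 j6 -1.78 F [ 0.1 -0.2 -0.6] w 0.598
straw tilt 85.31777211596575 0.03943731023071184 0.9988894920426098
```

View pics/t8.png

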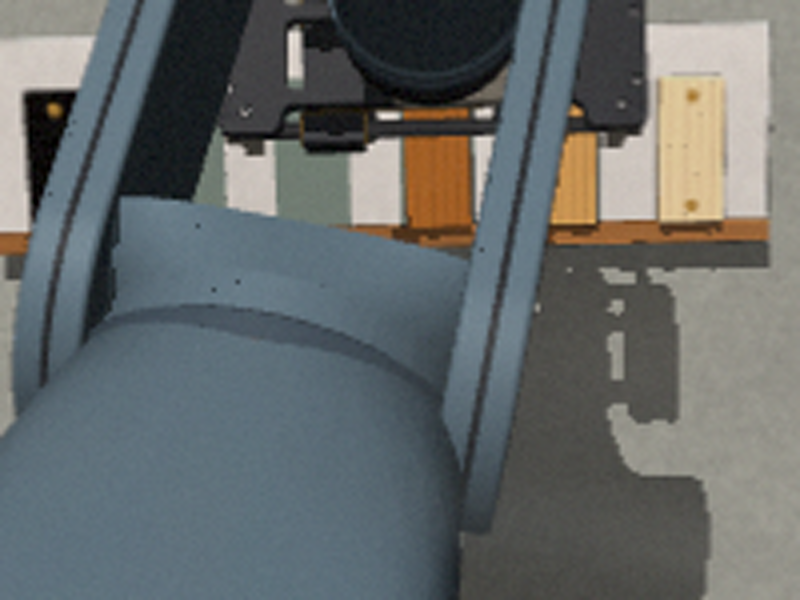

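The arm covers most of this view, but the honey and straw low ends line up with the fixed board at the cleat (row ~230). Next is chestnut.

```bash
python3 -m pendant '[0.7,0,0,0,-5.8, 0.7,0.0231,0.0117,0.0005,0, 0.7,0.0231,0.0117,0.0005,0, 0.7,0.0231,0.0117,0.0005,0, 0.7,0.0231,0.0117,0.0005,0, 0.7,0.0231,0.0117,0.0005,0, 0.7,0.0231,0.0117,0.0005,0, 0.7,0.0231,0.0117,0.0005,0, 0.7,0.0231,0.0117,0.0005,0, 0.7,0,0,0,0, 0.7,0,0,0,0, 0.7,0,0,0,0]'>/dev/null; python3 go.py 0.431 0.069 0.007 7.4
python3 - <<'E'
from h import *
f=eyes.grab_frame('wrist');h=cv2.cvtColor(f["pixels"],cv2.COLOR_RGB2HSV)
m=((h[...,1]>110)&((h[...,0]<15)|(h[...,0]>170))).astype(np.uint8);m[290:]=0
n,l,s,c=cv2.connectedComponentsWithStats(m)
for i in range(1,n):
    if s[i,4]>800: print(s[i],c[i].round())
print("expected",px(f,[[.431,.069,.0155]]).round())
E
```

```text
clock 18.0 pos [0.4306 0.0691 0.1183] roll 0.0 shift -0.0003 -0.0002 0.1113 j6 -1.8 F [ 0.8  0.6 -0.6] w 0.697
[ 301  190   47  100 4518] [324. 239.]
expected [[322. 240.]]
```

The wrist camera puts chestnut at (324,239), which agrees with the expected (322,240). Grip.

```bash
python3 -m pendant '[0.7,0,0,0.03,0, 0.7,0,0,0.03,0, 0.7,0,0,0.03,0, 0.7,0,0,0.014,0, 0.7,0,0,0.0073,0, 0.7,0,0,0,0, 0.3,0,0,0,0, 0.3,0,0,0,0, 0.3,0,0,0,0, 0.3,0,0,0,0, 0.3,0,0,0,0, 0.3,0,0,0,0]' 5;  python3 -m pendant '[0.3,0,0,-0.01,0, 0.3,0,0,-0.03,0, 0.3,0,0,-0.03,0, 0.3,0,0,-0.03,0, 0.3,0,0,-0.02,0, 0.3,0,0,0,0,0.3,0,0,0,0]'>/dev/null; python3 go.py 0.6326 0.0705 0.12 1.6
```

```text
clock: 19.05
position: [0.4312, 0.0692, 0.0083]
orientation: [-0.065, 0.998, -0.0, 0.001]
contact_force: [-0.2, 0.3, 5.0]
gripper_width: 0.383
finger_force: 5.0
clock 19.63 pos [0.4313 0.0692 0.1285] roll 5.8 shift -0.2012 -0.0043 0.0085 j6 -1.8 F [-0.8 -0.4  0. ] w 0.386
```

```bash
python3 -m pendant '[0.3,0,0,0,5.8, 0.3,-0.0252,-0.0005,0,0, 0.3,-0.0252,-0.0005,0,0, 0.3,-0.0252,-0.0005,0,0, 0.3,-0.0252,-0.0005,0,0, 0.3,-0.0252,-0.0005,0,0, 0.3,-0.0252,-0.0005,0,0, 0.3,-0.0252,-0.0005,0,0, 0.3,-0.0252,-0.0008,0,0, 0.3,0,0,0,0,0.3,0,0,0.02,0, 0.3,0,0,0.02,0, 0.3,0,0,0.02,0, 0.3,0,0,0,0, 0.3,0,0,0,0, 0.3,0,0,0,0]' 4 >/dev/null; python3 go.py 0.6326 0.0705 0.0465 1.6
cat > edges.py <<'E'
from h import *
# compare along row just above the cleat: print colour runs in a wrist row
f=eyes.grab_frame('wrist')
o=ctrl.observe()
p=f["pixels"];h=cv2.cvtColor(p,cv2.COLOR_RGB2HSV)
g=((h[...,0]>55)&(h[...,0]<100)&(h[...,1]>25)&(h[...,2]<170)).astype(np.uint8)
b=((h[...,1]>90)&((h[...,0]<22)|(h[...,0]>170))).astype(np.uint8)
for v in range(185,250,6):
    def runs(m):
        d=np.diff(np.r_[0,m[v],0].astype(int));return [(int(a),int(e)) for a,e in zip(np.where(d>0)[0],np.where(d<0)[0]) if e-a>4]
    print(v,"grn",runs(g),"brn",runs(b))
E
python3 edges.py
```

```text
clock 20.97 pos [0.632  0.0707 0.0676] roll 0.0 shift -0.0006 -0.0002 0.0211 j6 -1.66 F [-0.9 -0.1  0.7] w 0.389
185 grn [] brn [(0, 640)]
191 grn [] brn [(0, 640)]
197 grn [] brn [(0, 546), (610, 640)]
203 grn [(305, 312), (322, 329)] brn [(35, 115), (164, 235)]
209 grn [(460, 466), (467, 473)] brn [(34, 115), (164, 235)]
215 grn [(418, 423), (424, 432), (455, 462), (469, 474)] brn [(34, 114), (164, 234), (286, 361), (573, 578)]
221 grn [(408, 413), (425, 434), (468, 475)] brn [(33, 114), (164, 234), (285, 362)]
227 grn [(411, 419), (420, 426), (429, 434)] brn [(33, 114), (164, 234), (285, 362)]
233 grn [(413, 419), (430, 435), (438, 452), (465, 473)] brn [(32, 113), (163, 233), (285, 362), (540, 546)]
239 grn [(419, 425)] brn [(31, 113), (163, 234), (285, 362), (536, 542), (544, 550)]
245 grn [(444, 449), (450, 456)] brn [(31, 112), (162, 233), (286, 361)]
```

```bash
python3 -m pendant '[0.3,0,0,0.003,0, 0.3,0,0,0.003,0, 0.3,0,0,0.003,0, 0.3,0,0,0.003,0, 0.3,0,0,0.003,0, 0.3,0,0,0.003,0, 0.3,0,0,0.002,0, 0.3,0,0,0,0, 0.3,0,0,0,0]' 4 >/dev/null; python3 go.py 0.6326 0.0705 0.0465 1.6; python3 chk.py w9.png
```

```text
clock 21.77 pos [0.6323 0.0707 0.0473] roll 0.0 shift -0.0003 -0.0002 0.0008 j6 -1.66 F [ 0.4  0.  -0.4] w 0.386
```

View pics/w9.png

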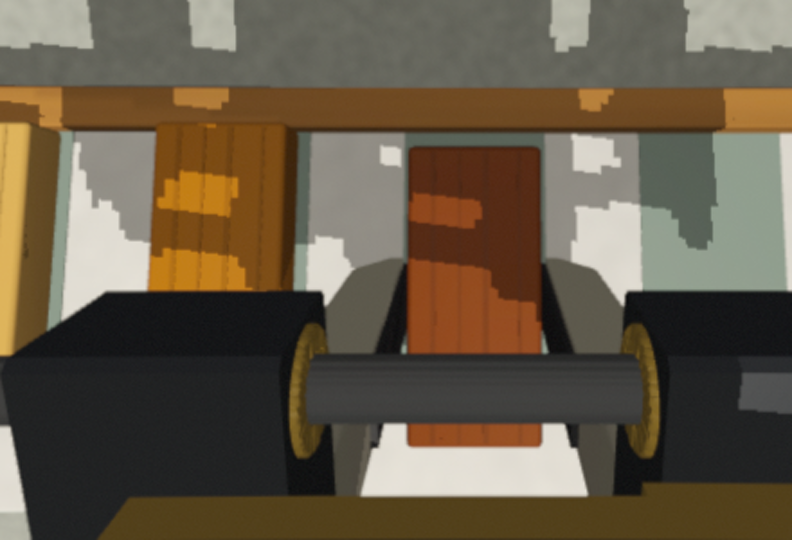

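Chestnut is centred over mark 2 (mark 405–545, board 408–541), and honey and straw look good. Seat and drag.

```bash
python3 -m pendant '[0.3,0,0,0.001,0, 0.3,0,0,0,0, 0.3,0.0015,0,0.00055,0, 0.3,0.0015,0,0.00055,0, 0.3,0.0015,0,0.00055,0, 0.3,0.0015,0,0.00055,0, 0.3,0.001,0,0.0004,0, 0.3,0,0,0,0, 0.3,0,0,0,0]' 4; python3 -m pendant '[0.3,0.001,0,0.0004,0, 0.3,0.001,0,0.0004,0, 0.3,0,0,0,0, 0.3,0,0,0,0]' 4
```

```text
clock: 22.57
position: [0.6261, 0.0704, 0.0444]
orientation: [-0.014, 1.0, 0.0, 0.001]
contact_force: [3.3, 0.0, 1.0]
gripper_width: 0.387
finger_force: 4.0
clock: 22.9
position: [0.6253, 0.0704, 0.0443]
orientation: [-0.014, 1.0, -0.0, 0.002]
contact_force: [4.9, 0.4, 2.5]
gripper_width: 0.387
finger_force: 4.0
```

```bash
python3 -m pendant '[0.5,0,0,0,0, 0.5,0,0,0,0, 0.5,0,0,0,0,0.5,0,0,-0.02,0,0.5,0,0,-0.03,0,0.5,0,0,-0.03,0,0.7,0,0,0,0,0.7,0,0,0,0]' >/dev/null; python3 go.py 0.3755 -0.2588 0.12 12.1
```

```text
clock 23.57 pos [0.624  0.0703 0.1249] roll -10.5 shift 0.312 -0.2697 0.0049 j6 -1.66 F [-0.   1.1 -0.9] w 0.598
```

```bash
python3 -m pendant '[0.7,0,0,0,-5.2, 0.7,0,0,0,-5.3, 0.7,0.026,-0.0225,0.0004,0, 0.7,0.026,-0.0225,0.0004,0, 0.7,0.026,-0.0225,0.0004,0, 0.7,0.026,-0.0225,0.0004,0, 0.7,0.026,-0.0225,0.0004,0, 0.7,0.026,-0.0225,0.0004,0, 0.7,0.026,-0.0225,0.0004,0, 0.7,0.026,-0.0225,0.0004,0, 0.7,0.026,-0.0225,0.0004,0, 0.7,0.026,-0.0225,0.0004,0, 0.7,0.026,-0.0225,0.0004,0, 0.7,0.026,-0.0225,0.0004,0, 0.7,0,0,0,0, 0.7,0,0,0,0, 0.7,0,0,0,0]'>/dev/null; python3 go.py 0.3755 -0.2588 0.007 12.1
python3 - <<'E'
from h import *
f=eyes.grab_frame('wrist')
m=(f["pixels"].max(2)<95).astype(np.uint8);vv,uu=np.mgrid[0:480,0:640]
P,z=world(f,np.c_[uu.ravel(),vv.ravel()]);Z=P[:,2].reshape(480,640)
m=((Z>.008)&(Z<.025)).astype(np.uint8);m[300:]=0
n,l,s,c=cv2.connectedComponentsWithStats(m)
for i in range(1,n):
    if s[i,4]>1000: print(s[i],c[i].round(),f["pixels"][l==i].mean(0).round())
print("expected",px(f,[[.3755,-.2588,.0155]]).round())
E
```

```text
clock 24.98 pos [ 0.3743 -0.2581  0.1173] roll -0.0 shift -0.001 -0.0009 0.1103 j6 -2.63 F [ 0.   0.  -0.3] w 0.699
[ 300  191   47  101 4597] [323. 240.] [94. 62. 44.]
expected [[320. 242.]]
```

Walnut (dark brown) is at (323,240) between the fingers, as expected. Grip.

```bash
python3 -m pendant '[0.7,0,0,0.03,0, 0.7,0,0,0.03,0, 0.7,0,0,0.03,0, 0.7,0,0,0.013,0, 0.7,0,0,0.007,0, 0.7,0,0,0,0, 0.3,0,0,0,0, 0.3,0,0,0,0, 0.3,0,0,0,0, 0.3,0,0,0,0, 0.3,0,0,0,0, 0.3,0,0,0,0]' 5;  python3 -m pendant '[0.3,0,0,-0.01,0, 0.3,0,0,-0.03,0, 0.3,0,0,-0.03,0, 0.3,0,0,-0.03,0, 0.3,0,0,-0.02,0, 0.3,0,0,0,0,0.3,0,0,0,0]'>/dev/null; python3 go.py 0.6310 0.1402 0.12 1.6
```

```text
clock: 26.03
position: [0.3753, -0.2595, 0.0091]
orientation: [-0.106, 0.994, -0.001, 0.0]
contact_force: [-1.0, 1.1, 5.6]
gripper_width: 0.387
finger_force: 5.0
clock 26.62 pos [ 0.3754 -0.2597  0.1293] roll 10.5 shift -0.2667 0.3926 0.0093 j6 -2.63 F [ 0.4  0.3 -1.4] w 0.386
```

```bash
python3 -m pendant '[0.3,0,0,0,5.2, 0.3,0,0,0,5.3, 0.3,-0.0178,0.0262,0,0, 0.3,-0.0178,0.0262,0,0, 0.3,-0.0178,0.0262,0,0, 0.3,-0.0178,0.0262,0,0, 0.3,-0.0178,0.0262,0,0, 0.3,-0.0178,0.0262,0,0, 0.3,-0.0178,0.0262,0,0, 0.3,-0.0178,0.0262,0,0, 0.3,-0.0178,0.0262,0,0, 0.3,-0.0178,0.0262,0,0, 0.3,-0.0178,0.0262,0,0, 0.3,-0.0178,0.0262,0,0, 0.3,-0.0178,0.0262,0,0, 0.3,-0.0178,0.0262,0,0, 0.3,-0.0175,0.0258,0,0, 0.3,0,0,0,0, 0.3,0,0,0,0]'>/dev/null; python3 -m pendant '[0.3,0,0,0.02,0, 0.3,0,0,0.02,0, 0.3,0,0,0.02,0, 0.3,0,0,0,0, 0.3,0,0,0,0, 0.3,0,0,0,0]' 4 >/dev/null; python3 go.py 0.6310 0.1402 0.0475 1.6
```

```text
clock 28.7 pos [0.6304 0.14   0.0688] roll -0.0 shift -0.0006 0.0001 0.0213 j6 -1.55 F [ 0.2  0.2 -0.6] w 0.384
```

```bash
python3 -m pendant '[0.3,0,0,0.003,0, 0.3,0,0,0.003,0, 0.3,0,0,0.003,0, 0.3,0,0,0.003,0, 0.3,0,0,0.003,0, 0.3,0,0,0.003,0, 0.3,0,0,0.002,0, 0.3,0,0,0,0, 0.3,0,0,0,0]' 4 >/dev/null; python3 go.py 0.6310 0.1402 0.0475 1.6; python3 chk.py w10.png
```

```text
clock 29.45 pos [0.6304 0.141  0.0481] roll 0.0 shift -0.0006 -0.0008 0.0006 j6 -1.55 F [-0.8 -0.1 -0.1] w 0.387
```

View pics/w10.png

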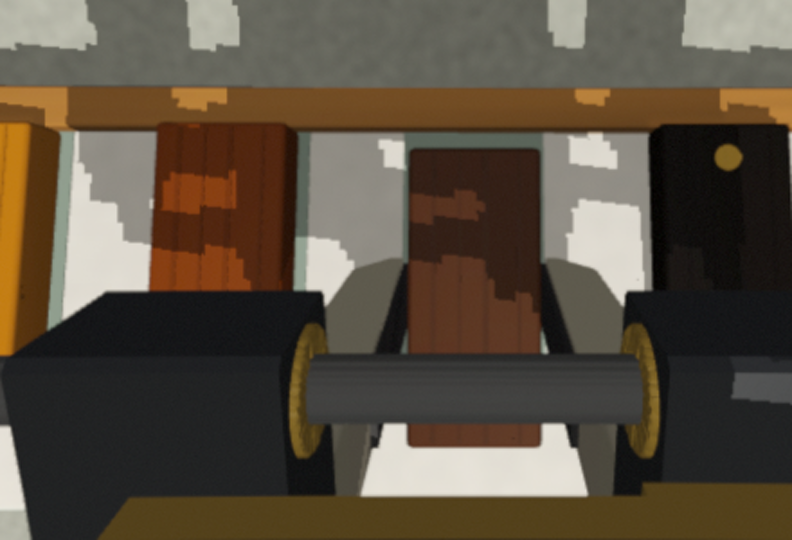

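Walnut is centred over mark 1 (404–543, board 408–541), and chestnut and the black end look right. Seat and drag.

```bash
python3 -m pendant '[0.3,0,0,0.001,0, 0.3,0,0,0,0, 0.3,0.0015,0,0.00055,0, 0.3,0.0015,0,0.00055,0, 0.3,0.0015,0,0.00055,0, 0.3,0.0015,0,0.00055,0, 0.3,0.001,0,0.0004,0, 0.3,0,0,0,0, 0.3,0,0,0,0]' 4; python3 -m pendant '[0.3,0.001,0,0.0004,0, 0.3,0.001,0,0.0004,0, 0.3,0,0,0,0, 0.3,0,0,0,0]' 4
```

```text
clock: 30.25
position: [0.6237, 0.1407, 0.0449]
orientation: [-0.014, 1.0, 0.0, 0.0]
contact_force: [1.7, 0.5, 1.2]
gripper_width: 0.385
finger_force: 4.0
clock: 30.58
position: [0.6234, 0.1407, 0.0451]
orientation: [-0.014, 1.0, 0.0, 0.002]
contact_force: [5.5, 0.2, 2.4]
gripper_width: 0.387
finger_force: 4.0
```

```bash
python3 -m pendant '[0.5,0,0,0,0, 0.5,0,0,0,0, 0.5,0,0,0,0,0.5,0,0,-0.02,0,0.5,0,0,-0.03,0,0.5,0,0,-0.03,0,0.5,0.03,0,-0.01,0,0.5,0.03,0,-0.01,0,0.5,0.03,0,-0.01,0,0.5,0.03,0,-0.01,0,0.5,0.03,0,-0.01,0,0.5,0.03,0,-0.01,0,0.5,0.03,0,0,0,0.5,0.03,0,0,0,0.5,0.03,0,0,0,0.5,0,0,0,0,0.5,0,0,0,0]' >/dev/null
python3 - <<'E'
from h import *
f=eyes.grab_frame('top');save(f,'t9.png',(120,130,420,340),2.6)
c={"walnut":(266,178),"chestnut":(298,178),"honey":(329,178),"straw":(360,178),"bare":(393,176)}
vv,uu=np.mgrid[0:480,0:640];P,z=world(f,np.c_[uu.ravel(),vv.ravel()]);P=P.reshape(480,640,3)
k=np.array([.35869,.00954,-.19056]);H=P[...,2]-(P[...,0]*k[0]+P[...,1]*k[1]+k[2])
for n,(u,v) in c.items():
    m=np.zeros((480,640),np.uint8);m[150:198,u-14:u+15]=1
    m&=((H>.008)&(H<.03)&(P[...,0]>.585)).astype(np.uint8)
    # drop cleat: only pixels brighter row extents
    Q=P[m>0];Qs=Q[Q[:,0]>.605]
    C=np.c_[Qs[:,:2],np.ones(len(Qs))];a=np.linalg.lstsq(C,Qs[:,2],rcond=None)[0]
    r=cv2.minAreaRect(Q[:,:2].astype(np.float32)*1000)
    print(n,np.round(r[0],1),np.round(r[1]),round(r[2],1),"tilt",np.degrees(np.arctan(a[:2])).round(1),"h",np.median(H[m>0]).round(4))
E
```

```text
walnut [622.7 138.9] [78. 45.] 8.2 tilt [19.9  1.4] h 0.0155
chestnut [624.8  69.4] [76. 63.] 1.3 tilt [19.   0.5] h 0.0159
honey [627.4  -4.2] [56. 78.] 89.8 tilt [19.1  0.8] h 0.0157
straw [627.6 -69.8] [62. 77.] 89.9 tilt [19.9  0.7] h 0.0157
bare [ 628.8 -144. ] [58. 79.] 88.8 tilt [19.9  0.3] h 0.0158
```

View pics/t9.png

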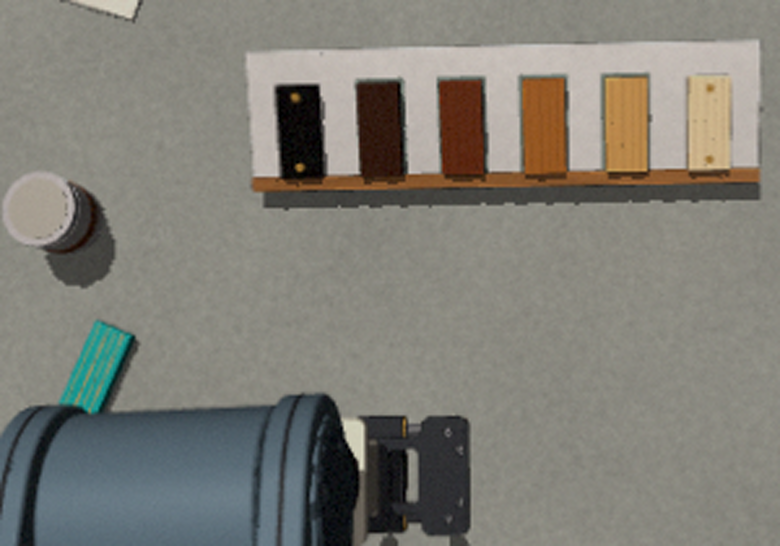

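All six boards lie flat with matching height and tilt, low ends at the cleat, centred in their marks, and graded from black-brown to bare. The tin and the decoys have not moved.

```bash
python3 -c "
from station import ctrl
print(ctrl.close_job())"
```

```text
the job is handed in; nothing more can be done
None
```

The shade row is finished and handed in: walnut, chestnut, honey and straw lie on places 1 to 4 in that order, flat, centred and against the cleat, with the tin and look-alikes untouched, after about 32 s of the 112 s allowed.

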